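# Butt a box section into a welding jig

### The arm

A 6-joint arm with a two-finger parallel gripper is mounted at the origin on the work surface. World frame = base frame: x ahead of the robot, y to its left, z up, the work surface at z = 0. Lengths are in m, angles in rad, forces in N, time in s.
With the tool pointing down it reaches from about 0.225 to 0.725 m from the base axis. Payload 3.1 kg.
Tool frame: the origin (TCP) lies midway between the tips of the shut fingers; the grasp point (between the pads) lies 19 mm behind it; z points along the fingers, y is the line along which they close (so a half turn about z gives the same grasp; the last joint's range is limited). The gripper opens to 85 mm and grips with 20 to 120 N. Pads are 22 mm wide; open, the fingers measure 114 mm over their backs; the gripper's body (76 mm by 85 mm) begins 54 mm behind the grasp point. The pads swing forward as they close: fully open they stand 13 mm farther back than shut.
Start: joints at [1.181, 0.048, 0.099, 1.622, 0, 1.443], TCP at [0.136, 0.507, 0.231] pointing down, gripper open.
Joint ranges: [-2.91, 2.91], [-0.99, 1.94], [-1.21, 1.42], [-2.12, 2.29], [-1.49, 1.47], [-3.14, 3.14]. Speed limits (rad/s): [2.79, 2.79, 3.14, 3.14, 3.14, 3.14].

### API

Orientations are given as [roll, pitch, yaw] about the fixed x, y, z axes, in that order (R = Rz(yaw) Ry(pitch) Rx(roll)).
In Python, from rig import get_obs, viewer, ticket gives the robot as it stands. The module is installed in compiled form; this text tells all that it offers.
- The arm moves only by the tool drive_tool, never from a script. Its arguments are lists of equal length, an entry for each row: "xyz": the shift along the tool's x, y, z in mm, a list of three; "yaw": the turn about the tool's z in degrees. In form: {"xyz": [[tx, ty, tz], ...], "yaw": [yaw, ...]}. A call has 1 to 12 rows; each row is the pose to reach, as a shift and turn from the pose commanded when the call began, along the tool's axes at that moment; what a row does not reach only later rows make up. A row lasts 1/10 s, in which the tool goes at most 50 mm and 8.59 degrees, less where a joint would pass 70% of its speed; a pose out of reach is approached as far as the arm can. A call with a gripper value outside its range is refused whole. "fingers" is the finger opening in mm, from 0 to 85.4, set as the call begins (left out, the last holds). The fingers move at their own pace and stop on an object; the grip force is fixed at half the most. Time passes only in rows, so rows that repeat a pose let the fingers close. It gives the time, the measured TCP pose, the force, the opening and the grip force at its end, in the units of the state.
- get_obs(): the state, without advancing time (a new reading comes with each control period).
- viewer.snapshot(name): name is "side" or "top" or "wrist"; returns a dict with "pixels" (400x640x3 uint8, red, green, blue), "camera_matrix" (3x3 intrinsics, pixels), "dist" ([k1, k2, p1, p2, k3] as OpenCV has them; the pictures are not rectified), "cam_to_world" (4x4, takes a point from camera to world coordinates). Camera axes: x right, y down, z forward; pixel columns grow to the right and rows downward; lengths in m; the calibration is good to about 2 mm. A picture is of the moment at which its call begins. There is no depth.
- ticket.hand_in(): hands the job in; it is judged then, once.
The state is a dict: "time": time; "q": joint angles; "qvel": joint speeds; "effort": joint torques, N m; "ee_pos": TCP position; "ee_rot": TCP orientation; "wrist_force": force on the tool from outside, world axes, zero at the start; "torque": the same for the moment, N m; "grip_width": finger opening in m; "grasp_force": force on a finger pad.
Only numpy, scipy, OpenCV 4.12 (cv2) and the standard library are available. Lean on these libraries where they do the work, as an engineer would, in place of code of your own. Each camera call takes 0.05 s, during which the arm holds its last target. There are 200 camera calls.

### The job

Set up the steel box section for welding: with the fingertips, push it along the bench until one long side lies flush against the angle-iron fence and, between the two stops, its end is butted against the red stop (not the blue one). Only push it, never lift or tip it, and leave everything else on the bench where it is.

Things in the scene. Friction and masses are not known exactly. Their poses are not given: they have to be found in the camera images.
- section: The loose workpiece: a bright grey closed steel box section with dark end caps and a yellow line along its top, about 0.7 kg, 90 mm wide (its x) by 170 mm long (its y) by 40 mm high; too wide to grip. Origin: centre of the underside. It starts flat on the bench between fence and robot, askew by up to 0.35 rad to the fence; it slides with ordinary friction (a few N).
- fence: Dark angle-iron fence bolted to the bench, 440 mm long (its y), 26 mm high; the upright leg is 6 mm thick, the foot reaches 50 mm beyond the working face, away from the robot. Origin: at bench height, at the middle of the length, on the working face, which is the plane x = 0 of its frame and looks to its own -x (towards the robot). Its +y runs along the fence to the robot's left.
- red_stop: Red block fixed to the bench in front of the fence, near one of its ends (left or right, varies): 60 mm (its x) by 24 mm (its y, along the fence) by 40 mm high, a flat 4 mm bolt head on top. Same directions as the fence. Origin: centre of its underside, 31 mm in front of the working face and 210 mm along the fence from its middle.
- blue_stop: The same block in blue, fixed near the other end of the fence. The clear length between the two stops is 396 mm.
- socket: Bystander: upright steel wrench socket, 34 mm across, 50 mm high, loose. Origin: centre of the underside.
- magnet: Bystander: orange stepped welding magnet lying flat, 90 x 60 x 18 mm, loose, beyond the right-hand end of the fence. Origin: near its middle, on the underside.
- jar: Bystander: amber jar, 68 mm across, 85 mm high, loose, behind the fence. Origin: centre of the underside.
- spray_can: Bystander: blue spray can, 66 mm across, 190 mm high, loose, on the right. Origin: centre of the underside.
- mug: Bystander: white mug, 82 mm across, 95 mm high, loose, on the left. Origin: centre of the underside.
- wrench: Bystander: steel wrench lying nearer the robot on the right, 200 mm long, loose. Origin: on the underside.
- brush: Bystander: red-handled brush lying on the left, 220 mm long, loose. Origin: on the underside.
Not all that is in view belongs to the job. Leave any orange or pink look-alike of the section alone.

How it is judged:
At the end, for the whole second after the job is handed in: The section lies flat and still on the bench between the stops, a long side within 3 mm of the fence's working face and parallel to it within 0.025 rad, its end within 3 mm of the red stop; every bystander within 15 mm of where it started (x of section in the frame of fence between -0.048 and -0.04 m and angle between the y axis of section and the y axis of fence, either way round below 0.025 rad and y of section in the frame of red_stop between -0.1 and 0.1 m and horizontal distance between section and blue_stop below 0.36 m and height (world z) of section below 0.004 m and angle between section's own z axis and vertical below 0.03 rad and linear speed of section below 0.01 m/s and distance of each of socket, magnet, jar, spray_can, mug, wrench, brush from where it was at the start of the episode below 0.015 m); the robot touches nothing.
It fails at once if the section is lifted (more than 12 mm) or tipped (more than 0.12 rad) (height (world z) of section above 0.012 m or angle between section's own z axis and vertical above 0.12 rad).
It fails at once if a bystander is moved by more than 15 mm or lifted (distance of any of socket, magnet, jar, spray_can, mug, wrench, brush from where it was at the start of the episode above 0.015 m).
It also fails if it takes over 54 s, if anything falls off the work surface, if the arm or the gripper's body presses on something with over 40 N, if the wrist force passes 120 N, or if a joint passes its speed limit or range.

## Working session

There is one attempt and no reset: what is moved stays moved. The work goes in short steps, Python scripts to look and compute and a tool call to move; the robot and the scene stay as the last step left them, time stands still between calls to the robot, and variables do not carry over. Pictures are saved under pics/ and viewed, at most 10 in all, crops included, and the job is handed in when it is done.

Besides the shell and the picture viewer there is one more tool, called after ">>>" as name(argument=value, ...) on one line, values as JSON. drive_tool: Moves the arm, as the interface text tells. Its arguments: {"type":"object","properties":{"xyz":{"type":"array"},"yaw":{"type":"array"},"fingers":{"type":"number"}},"required":["xyz","yaw"]}

```bash
mkdir -p pics; cat > h.py <<'E'
import numpy as np, cv2
from rig import get_obs, viewer, ticket
def snap(n,f=None):
    s=viewer.snapshot(n)
    if f: cv2.imwrite('pics/'+f,s['pixels'][:,:,::-1])
    return s
def ray(s,uv,z):
    uv=np.array(uv,float).reshape(-1,1,2)
    p=cv2.undistortPoints(uv,np.array(s['camera_matrix']),np.array(s['dist'])).reshape(-1,2)
    T=np.array(s['cam_to_world']); d=np.c_[p,np.ones(len(p))]@T[:3,:3].T; o=T[:3,3]
    return o+d*((z-o[2])/d[:,2])[:,None]
E
python3 - <<'E'
from h import *
s=snap('top','top0.png'); np.save('top0.npy',s,allow_pickle=True)
o=get_obs(); print(o['time'],o['ee_pos'],o['ee_rot'],o['grip_width']); print(np.round(s['cam_to_world'],3))
E
```

```text
0.05 [0.13566129 0.50655384 0.23014486] [-3.13932569e+00 -3.02202586e-04  2.87981080e+00] 0.08556730701231118
[[-0.011 -0.985  0.173  0.271]
 [-1.     0.014  0.015 -0.013]
 [-0.017 -0.173 -0.985  1.566]
 [ 0.     0.     0.     1.   ]]
```

View pics/top0.png

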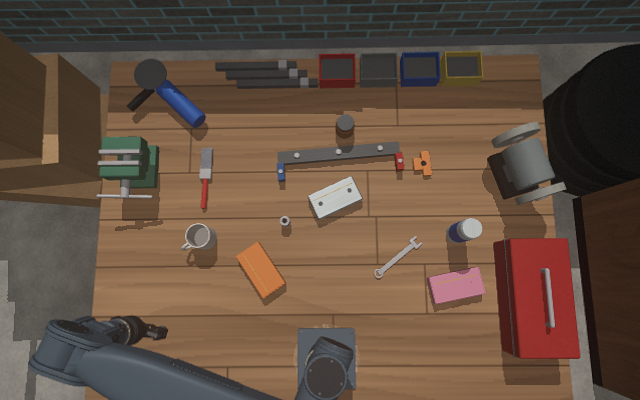

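The bright grey box with the yellow line at pixel (335,198) fits. The orange one at (261,270) and the pink one at (456,286) are look-alikes. The red stop is at the right end (400,161), the blue one at the left (281,172), and the socket at (285,221). I'll confirm in a crop and measure.

```bash
python3 - <<'E'
from h import *
s=np.load('top0.npy',allow_pickle=True).item()
im=s['pixels']; cv2.imwrite('pics/crop0.png',cv2.resize(im[130:240,260:440,::-1],None,fx=4.4,fy=4.4,interpolation=cv2.INTER_CUBIC))
hsv=cv2.cvtColor(im,cv2.COLOR_RGB2HSV); H,S,V=cv2.split(hsv)
roi=np.zeros_like(H); roi[130:240,260:440]=255
def comp(m,n,z):
    c,_=cv2.findContours((m&(roi>0)).astype(np.uint8),0,2)
    for c in sorted(c,key=cv2.contourArea)[::-1][:2]:
        b=cv2.boxPoints(cv2.minAreaRect(c)); print(n,cv2.contourArea(c),b.round(1).tolist(),'\n',ray(s,b,z)[:,:2].round(4).tolist(), ray(s,[b.mean(0)],z)[0,:2].round(4))
comp((S<70)&(V>130),'sec',.04)
comp(((H<6)|(H>172))&(S>140)&(V>80),'red',.04)
comp((H>100)&(H<130)&(S>120),'blue',.04)
comp((S<60)&(V<110)&(V>30),'fence',.026)
E
```

```text
sec 1152.5 [[307.5, 195.0], [350.70001220703125, 174.89999389648438], [361.5, 198.10000610351562], [318.29998779296875, 218.3000030517578]] 
 [[0.5446, 0.0572], [0.614, -0.094], [0.5313, -0.1296], [0.4631, 0.0204]] [ 0.5379 -0.0364]
sec 62.0 [[279.0, 216.0], [289.0, 216.0], [289.0, 224.0], [279.0, 224.0]] 
 [[0.4726, 0.1557], [0.4722, 0.1213], [0.4445, 0.1212], [0.445, 0.1556]] [0.4585 0.1384]
red 65.5 [[394.79998779296875, 153.1999969482422], [401.5, 152.3000030517578], [403.5, 168.3000030517578], [396.79998779296875, 169.1999969482422]] 
 [[0.6898, -0.2504], [0.6925, -0.2742], [0.6347, -0.2788], [0.6321, -0.2551]] [ 0.6622 -0.2647]
blue 1.0 [[278.0, 177.0], [278.0, 173.0], [279.0, 173.0], [279.0, 177.0]] 
 [[0.6101, 0.16], [0.6244, 0.1601], [0.6244, 0.1566], [0.61, 0.1565]] [0.6172 0.1583]
blue 0.5 [[277.1000061035156, 167.8000030517578], [278.1000061035156, 163.8000030517578], [279.0, 164.0], [278.0, 168.0]] 
 [[0.6433, 0.1635], [0.6577, 0.1601], [0.6568, 0.1567], [0.6424, 0.1602]] [0.65   0.1601]
fence 1403.0 [[276.0, 151.6999969482422], [398.20001220703125, 141.10000610351562], [399.3999938964844, 154.39999389648438], [277.20001220703125, 165.0]] 
 [[0.7056, 0.1692], [0.7379, -0.2666], [0.689, -0.2687], [0.6568, 0.1648]] [ 0.6973 -0.0505]
fence 15.0 [[314.70001220703125, 212.10000610351562], [361.0, 199.0], [363.20001220703125, 206.8000030517578], [316.8999938964844, 219.89999389648438]] 
 [[0.4866, 0.0329], [0.5305, -0.1288], [0.5029, -0.1357], [0.4593, 0.0255]] [ 0.4948 -0.0514]
```

View pics/crop0.png

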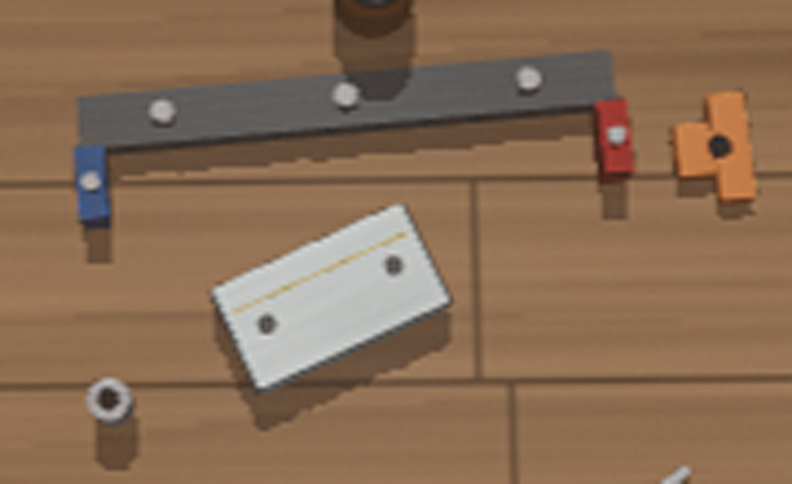

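The crop confirms it: the bright grey box with its yellow line is in front of the fence, and the red stop is at the right end. In the fence frame the section is askew by about 0.355 rad, left end lagging. Plan:
1. Push towards the fence with the open fingers, which align the section.
2. Push its left end towards the red stop with shut fingers.
3. Reseat it against the fence.

```bash
cat >> h.py <<'E'
FY=0.074; F=np.array([.675,-.052]); n=np.array([np.cos(FY),np.sin(FY)]); t=np.array([-n[1],n[0]])
def f2w(a,b): return F+a*n+b*t
def w2f(p): p=np.asarray(p)[...,:2]-F; return np.c_[p@n,p@t].round(4)
def move(a,b,z,yaw=np.pi+FY):
    "shift in tool axes (mm, deg) to fence-frame (a,b), height z"
    o=get_obs(); p=o['ee_pos']; y=o['ee_rot'][2]; d=f2w(a,b)-p[:2]
    dy=(yaw-y+np.pi)%(2*np.pi)-np.pi
    print('shift',(1e3*np.array([d@[np.cos(y),np.sin(y)],d@[np.sin(y),-np.cos(y)],p[2]-z])).round(1),'yaw',round(-np.degrees(dy),2),'at',w2f(p),p[2],'t',o['time'])
E
python3 -c "
from h import *
move(-.25,.015,.23)"
```

```text
shift [-4.245e+02 -4.682e+02  1.000e-01] yaw -19.24 at [[-0.4966  0.5969]] 0.2301448585655733 t 0.05
```

>>> drive_tool(xyz=[[-34,-37,0],[-68,-75,0],[-102,-112,0],[-136,-150,0],[-170,-187,0],[-204,-225,0],[-238,-262,0],[-272,-300,0],[-306,-337,0],[-340,-374,0],[-374,-412,0],[-400,-440,0]], yaw=[-2,-4,-6,-8,-10,-12,-14,-16,-18,-19,-19,-19])

```text
time: 1.25
ee_pos: [0.4086, -0.0238, 0.2307]
ee_rot: [3.141, -0.0, -3.073]
wrist_force: [0.7, 0.8, -0.8]
grip_width: 0.0853
grasp_force: 0.0
```

```bash
python3 -c "
from h import *
move(-.25,.015,.004)"
```

```text
shift [-13.8 -32.7 226.7] yaw -0.33 at [[-0.2636  0.0478]] 0.23071160686728834 t 1.25
```

>>> drive_tool(xyz=[[-14,-33,40],[-14,-33,80],[-14,-33,120],[-14,-33,160],[-14,-33,195],[-14,-33,215],[-14,-33,224],[-14,-33,224],[-14,-33,224]], yaw=[0,0,0,0,0,0,0,0,0])

```text
time: 2.15
ee_pos: [0.4254, -0.0536, 0.0083]
ee_rot: [-3.141, 0.001, -3.072]
wrist_force: [0.1, -0.2, 0.5]
grip_width: 0.0855
grasp_force: 0.0
```

```bash
python3 -c "
from h import *
move(-.12,.015,.006)
s=snap('side','side1.png')"
```

```text
shift [-129.    -1.4    2.3] yaw -0.24 at [[-0.249   0.0169]] 0.008257722091222146 t 2.15
```

View pics/side1.png

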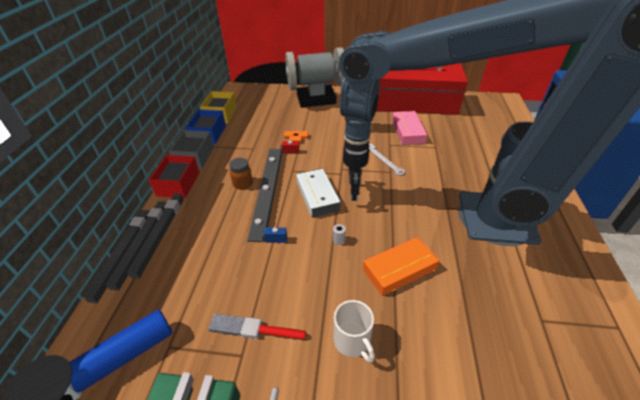

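The side view shows the fingers low on the robot side of the section, at about (355,195), clear of the socket at (340,235). Pushing towards the fence now.

>>> drive_tool(xyz=[[-10,0,0],[-20,0,0],[-28,0,0],[-36,0,0],[-44,0,0],[-52,0,0],[-60,0,0],[-68,0,0],[-76,0,0],[-84,0,0],[-92,0,0],[-100,0,0]], yaw=[0,0,0,0,0,0,0,0,0,0,0,0])

```text
time: 3.4
ee_pos: [0.522, -0.0449, 0.0061]
ee_rot: [3.138, -0.006, -3.07]
wrist_force: [-5.8, 1.8, 2.1]
grip_width: 0.0857
grasp_force: 2.7
```

>>> drive_tool(xyz=[[-6,0,0],[-12,0,0],[-18,0,0],[-24,0,0],[-28,0,0],[-28,0,0]], yaw=[0,0,0,0,0,0])

```text
time: 4.0
ee_pos: [0.5514, -0.0442, 0.0061]
ee_rot: [3.141, -0.003, -3.072]
wrist_force: [-2.5, 0.2, -2.1]
grip_width: 0.0854
grasp_force: 1.4
```

```bash
cat >> h.py <<'E'
def look(f,crop=(120,240,260,440),k=4.4):
    s=snap('top'); im=s['pixels']; r0,r1,c0,c1=crop
    cv2.imwrite('pics/'+f,cv2.resize(im[r0:r1,c0:c1,::-1],None,fx=k,fy=k,interpolation=cv2.INTER_CUBIC))
    H,S,V=cv2.split(cv2.cvtColor(im,cv2.COLOR_RGB2HSV)); m=((S<70)&(V>130)).astype(np.uint8); m[:r0]=0;m[r1:]=0;m[:,:c0]=0;m[:,c1:]=0
    c=max(cv2.findContours(m,0,2)[0],key=cv2.contourArea); b=cv2.boxPoints(cv2.minAreaRect(c))
    w=ray(s,b,.04); print(cv2.contourArea(c),b.round(1).tolist(),'fence frame',w2f(w).tolist(),w2f(w.mean(0)))
E
python3 -c "
from h import *
look('p2.png'); move(-.101,.015,.006)"
```

```text
107.5 [[313.0, 166.0], [321.0, 166.0], [321.0, 188.0], [313.0, 188.0]] fence frame [[-0.0205, 0.091], [-0.023, 0.0631], [-0.1013, 0.0697], [-0.0989, 0.0974]] [[-0.0609  0.0803]]
shift [-21.7  -1.8   0.1] yaw -0.24 at [[-0.1227  0.0169]] 0.0060955398952281074 t 4.05
```

View pics/p2.png

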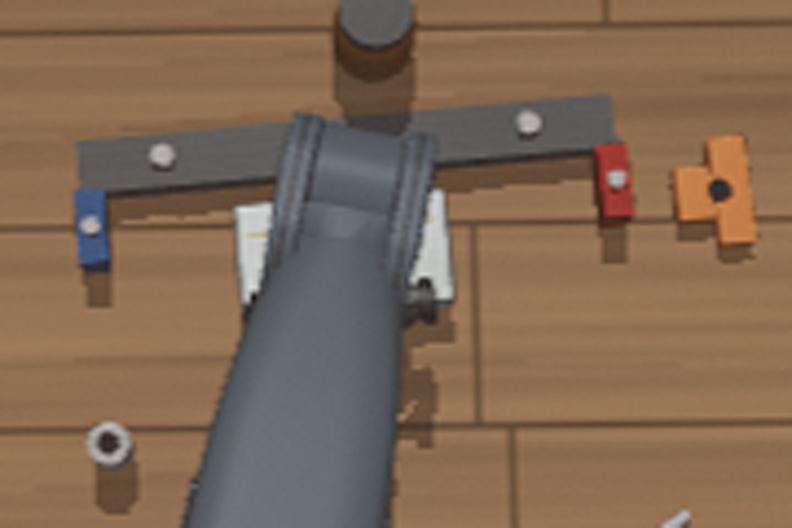

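The section is now parallel to the fence, with its left edge at crop (237,207) and its right edge at (445,190), and a gap of about 20 mm. I'll keep pushing gently until it makes contact.

>>> drive_tool(xyz=[[-5,0,0],[-10,0,0],[-14,0,0],[-17,0,0],[-19,0,0],[-20,0,0]], yaw=[0,0,0,0,0,0])

```text
time: 4.65
ee_pos: [0.5724, -0.043, 0.0072]
ee_rot: [-3.142, -0.0, -3.072]
wrist_force: [-2.8, 0.6, -2.6]
grip_width: 0.0857
grasp_force: 1.7
```

>>> drive_tool(xyz=[[-2,0,0],[-3,0,0],[-3,0,0]], yaw=[0,0,0])

```text
time: 4.95
ee_pos: [0.5756, -0.0428, 0.0074]
ee_rot: [-3.142, 0.001, -3.072]
wrist_force: [-3.4, -0.4, -1.7]
grip_width: 0.0856
grasp_force: 1.4
```

>>> drive_tool(xyz=[[-1,0,0],[-2,0,0],[-2,0,0]], yaw=[0,0,0])

```text
time: 5.25
ee_pos: [0.5757, -0.0428, 0.0075]
ee_rot: [-3.141, -0.003, -3.072]
wrist_force: [-7.9, -0.8, 0.6]
grip_width: 0.0858
grasp_force: 3.7
```

>>> drive_tool(xyz=[[-1,0,0],[-2,0,0],[-2,0,0]], yaw=[0,0,0])

```text
time: 5.55
ee_pos: [0.5756, -0.0429, 0.0075]
ee_rot: [-3.141, -0.008, -3.072]
wrist_force: [-11.9, -1.6, 5.5]
grip_width: 0.0856
grasp_force: 6.1
```

>>> drive_tool(xyz=[[-1,0,0],[-2,0,0],[-2,0,0]], yaw=[0,0,0])

```text
time: 5.85
ee_pos: [0.5756, -0.0429, 0.0075]
ee_rot: [-3.141, -0.012, -3.072]
wrist_force: [-17.2, -2.6, 9.4]
grip_width: 0.0855
grasp_force: 8.6
```

Contact: the force rises and the motion stops. I'll back off, rise and close the fingers.

>>> drive_tool(xyz=[[15,0,0],[36,0,0],[36,0,-40],[36,0,-80],[36,40,-110],[36,80,-110],[36,120,-110],[36,130,-110],[36,130,-110]], yaw=[0,0,0,0,0,0,0,0,0], fingers=0)

```text
time: 6.75
ee_pos: [0.5379, 0.0863, 0.1189]
ee_rot: [3.142, 0.005, -3.069]
wrist_force: [-0.1, -0.5, -1.0]
grip_width: 0.0
grasp_force: 0.0
```

```bash
python3 -c "
from h import *
look('p3.png'); move(-.045,.15,.116)"
```

```text
1098.5 [[312.29998779296875, 159.6999969482422], [359.70001220703125, 155.8000030517578], [361.79998779296875, 180.3000030517578], [314.3999938964844, 184.1999969482422]] fence frame [[0.0023, 0.0916], [0.0017, -0.0757], [-0.0865, -0.074], [-0.0859, 0.0917]] [[-0.0421  0.0084]]
shift [-81.8   3.4   2.4] yaw -0.16 at [[-0.1268  0.1468]] 0.11840145406004023 t 6.8
```

View pics/p3.png

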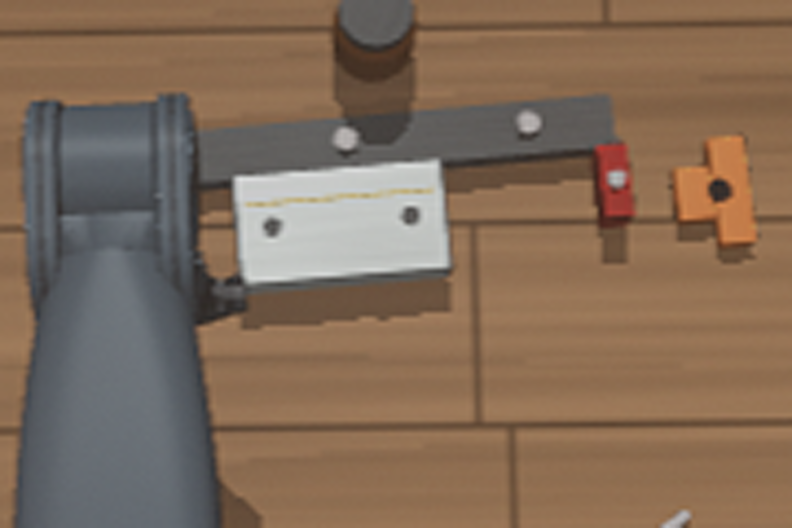

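Flush along the fence, with the left end at crop (235,178..285). It needs about 120 mm towards the red stop. I'll go down at the left end.

>>> drive_tool(xyz=[[-40,3,0],[-83,3,0],[-83,3,0],[-83,3,40],[-83,3,75],[-83,3,95],[-83,3,104],[-83,3,104]], yaw=[0,0,0,0,0,0,0,0])

```text
time: 7.6
ee_pos: [0.6178, 0.0922, 0.0118]
ee_rot: [-3.141, -0.003, -3.073]
wrist_force: [0.3, -0.6, -0.3]
grip_width: 0.0
grasp_force: 0.0
```

>>> drive_tool(xyz=[[0,-10,0],[0,-20,0],[0,-28,0],[0,-36,0],[0,-44,0],[0,-52,0],[0,-60,0],[0,-68,0],[0,-76,0],[0,-84,0],[0,-92,0],[0,-100,0]], yaw=[0,0,0,0,0,0,0,0,0,0,0,0])

```text
time: 8.8
ee_pos: [0.6263, -0.0037, 0.0143]
ee_rot: [3.136, 0.002, -3.07]
wrist_force: [-0.7, 6.4, 3.8]
grip_width: 0.0001
grasp_force: 3.4
```

```bash
python3 -c "
from h import *
look('p4.png'); move(-.043,0,.014)"
```

```text
840.5 [[336.3999938964844, 157.6999969482422], [375.6000061035156, 154.10000610351562], [377.79998779296875, 178.60000610351562], [338.6000061035156, 182.10000610351562]] fence frame [[0.0021, 0.0065], [0.0026, -0.1316], [-0.0854, -0.13], [-0.0859, 0.0067]] [[-0.0417 -0.0621]]
shift [ -2.2 -49.8   0.3] yaw -0.2 at [[-0.045   0.0498]] 0.014287234938435034 t 8.85
```

View pics/p4.png

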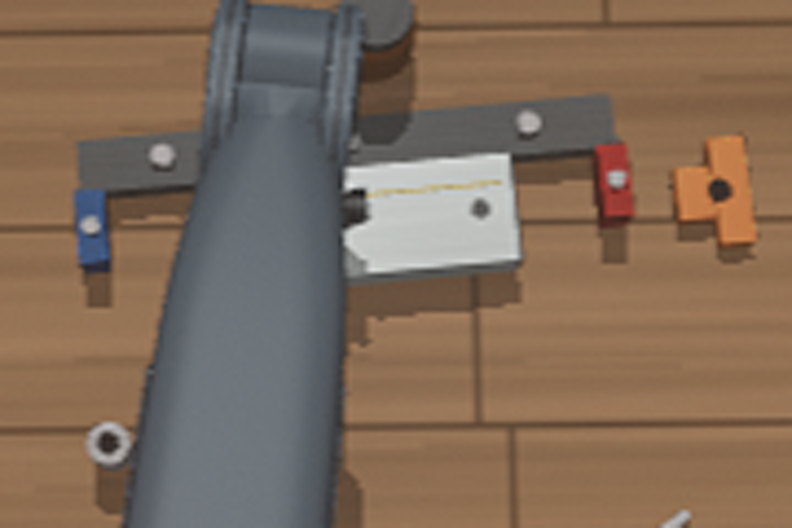

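The section slid along the fence and is still flush. Its right end at crop (515,205) has about 65 mm to go to the red stop at (598,180).

>>> drive_tool(xyz=[[0,-6,0],[0,-12,0],[0,-18,0],[0,-24,0],[0,-30,0],[0,-36,0],[0,-42,0],[0,-48,0],[0,-53,0],[0,-57,0],[0,-59,0],[0,-59,0]], yaw=[0,0,0,0,0,0,0,0,0,0,0,0])

```text
time: 10.05
ee_pos: [0.6304, -0.0631, 0.0143]
ee_rot: [3.137, 0.002, -3.07]
wrist_force: [-0.5, 6.9, 3.4]
grip_width: -0.0001
grasp_force: 3.0
```

>>> drive_tool(xyz=[[0,-1,0],[0,-2,0],[0,-3,0],[0,-3,0]], yaw=[0,0,0,0])

```text
time: 10.45
ee_pos: [0.6306, -0.0655, 0.0143]
ee_rot: [3.137, 0.002, -3.07]
wrist_force: [-0.3, 5.9, 4.4]
grip_width: -0.0001
grasp_force: 3.5
```

>>> drive_tool(xyz=[[0,-1,0],[0,-2,0],[0,-3,0],[0,-3,0]], yaw=[0,0,0,0])

```text
time: 10.85
ee_pos: [0.6308, -0.0685, 0.0143]
ee_rot: [3.137, 0.002, -3.07]
wrist_force: [-0.4, 6.8, 4.1]
grip_width: -0.0
grasp_force: 3.5
```

>>> drive_tool(xyz=[[0,-1,0],[0,-2,0],[0,-3,0],[0,-3,0]], yaw=[0,0,0,0])

```text
time: 11.25
ee_pos: [0.631, -0.0715, 0.0143]
ee_rot: [3.137, 0.002, -3.07]
wrist_force: [-0.2, 6.8, 3.5]
grip_width: -0.0002
grasp_force: 3.5
```

>>> drive_tool(xyz=[[0,-1,0],[0,-2,0],[0,-3,0],[0,-3,0]], yaw=[0,0,0,0])

```text
time: 11.65
ee_pos: [0.631, -0.0715, 0.0144]
ee_rot: [3.131, 0.002, -3.068]
wrist_force: [-1.6, 12.5, 5.8]
grip_width: 0.0001
grasp_force: 6.5
```

>>> drive_tool(xyz=[[0,-1,0],[0,-2,0],[0,-3,0],[0,-3,0]], yaw=[0,0,0,0])

```text
time: 12.05
ee_pos: [0.6309, -0.0716, 0.0145]
ee_rot: [3.126, 0.002, -3.066]
wrist_force: [-1.6, 18.5, 6.6]
grip_width: 0.0003
grasp_force: 9.4
```

It is butted against the red stop. I'll retreat to the left, rise, come back to the robot side with the fingers open, and look.

>>> drive_tool(xyz=[[0,15,0],[0,36,0],[0,36,-40],[0,36,-80],[0,36,-100],[40,36,-100],[80,36,-100],[100,36,-100],[100,36,-100]], yaw=[0,0,0,0,0,0,0,0,0], fingers=0)

```text
time: 12.95
ee_pos: [0.526, -0.0516, 0.1129]
ee_rot: [-3.141, -0.003, -3.073]
wrist_force: [0.7, -0.1, -1.5]
grip_width: 0.0001
grasp_force: 0.0
```

```bash
python3 -c "
from h import *
look('p5.png'); move(-.13,-.113,.115)"
```

```text
770.5 [[357.70001220703125, 155.89999389648438], [395.0, 152.39999389648438], [397.29998779296875, 176.89999389648438], [360.0, 180.39999389648438]] fence frame [[0.002, -0.0687], [0.0028, -0.2], [-0.0854, -0.198], [-0.0863, -0.0679]] [[-0.0417 -0.1337]]
shift [ -17.2 -124.1   -1.7] yaw -0.29 at [[-0.1466  0.0112]] 0.11327060636323893 t 13.0
```

View pics/p5.png

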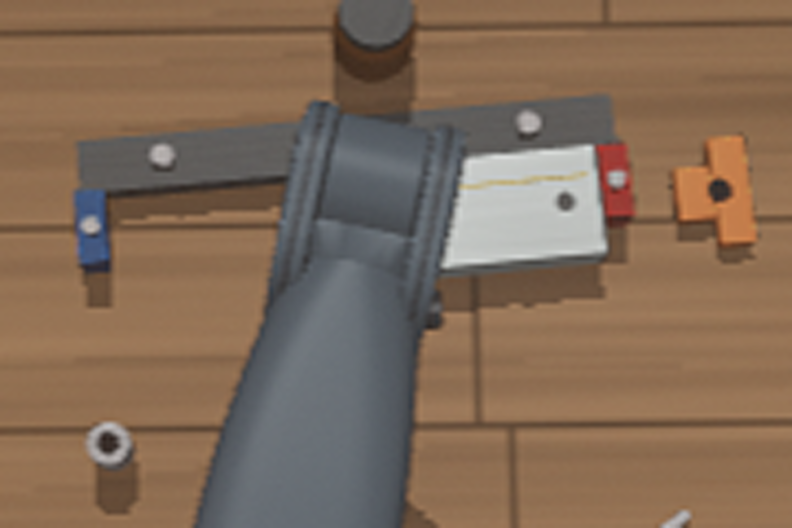

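The right end touches the red stop at crop (600,180) and the long side lies on the fence. One gentle reseating push towards the fence with the open fingers.

>>> drive_tool(xyz=[[0,-40,0],[0,-80,0],[0,-115,0],[0,-124,0],[0,-124,30],[0,-124,65],[0,-124,95],[0,-124,106],[0,-124,106]], yaw=[0,0,0,0,0,0,0,0,0], fingers=85)

```text
time: 13.9
ee_pos: [0.5361, -0.1738, 0.005]
ee_rot: [3.139, -0.004, -3.071]
wrist_force: [-0.6, -0.4, 0.7]
grip_width: 0.085
grasp_force: 0.0
```

>>> drive_tool(xyz=[[-8,0,0],[-16,0,0],[-24,0,0],[-30,0,0],[-36,0,0],[-41,0,0],[-45,0,0],[-47,0,0],[-49,0,0],[-49,0,0]], yaw=[0,0,0,0,0,0,0,0,0,0])

```text
time: 14.9
ee_pos: [0.5851, -0.1714, 0.0071]
ee_rot: [3.141, -0.003, -3.072]
wrist_force: [-3.2, -0.3, 2.1]
grip_width: 0.0851
grasp_force: 1.7
```

>>> drive_tool(xyz=[[-1,0,0],[-2,0,0],[-2,0,0]], yaw=[0,0,0])

```text
time: 15.2
ee_pos: [0.5858, -0.1711, 0.0071]
ee_rot: [3.141, -0.005, -3.072]
wrist_force: [-7.1, -1.2, 5.3]
grip_width: 0.0848
grasp_force: 3.5
```

>>> drive_tool(xyz=[[-1,0,0],[-3,0,0],[-3,0,0]], yaw=[0,0,0])

```text
time: 15.5
ee_pos: [0.5857, -0.171, 0.0071]
ee_rot: [3.141, -0.011, -3.071]
wrist_force: [-14.3, -1.0, 9.5]
grip_width: 0.0851
grasp_force: 7.1
```

>>> drive_tool(xyz=[[10,0,0],[35,0,0],[60,0,0],[60,0,-40],[60,0,-80],[60,40,-120],[100,80,-140],[130,120,-140],[150,160,-140],[150,200,-140],[150,220,-140],[150,220,-140]], yaw=[0,0,0,0,0,0,0,0,0,0,0,0])

```text
time: 16.7
ee_pos: [0.4263, 0.0404, 0.1477]
ee_rot: [3.141, 0.003, -3.068]
wrist_force: [-0.1, -0.8, -0.5]
grip_width: 0.0852
grasp_force: 0.0
```

```bash
python3 -c "
from h import *
look('p6.png'); print(get_obs()['time'])"
```

```text
1100.5 [[347.5, 156.60000610351562], [395.1000061035156, 152.39999389648438], [397.29998779296875, 176.89999389648438], [349.70001220703125, 181.10000610351562]] fence frame [[0.0026, -0.0327], [0.0028, -0.2004], [-0.0855, -0.198], [-0.0858, -0.0318]] [[-0.0415 -0.1157]]
16.75
```

View pics/p6.png

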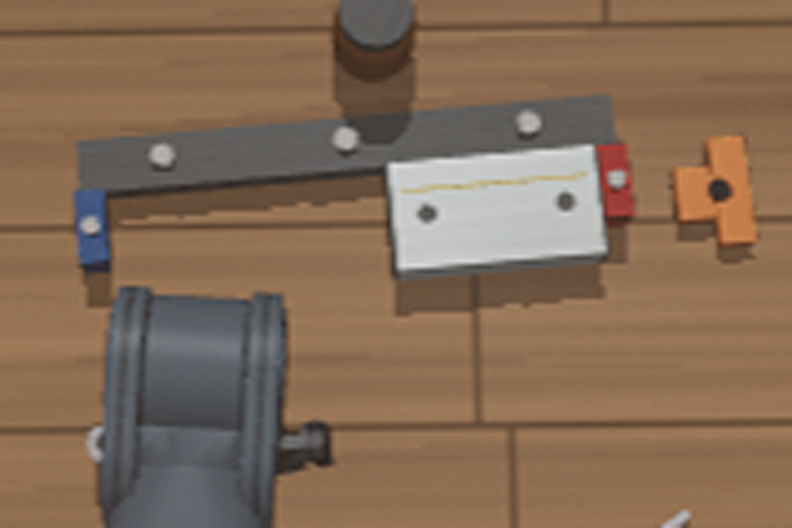

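The section is flush with the fence and butted against the red stop at crop (600,180). The arm is clear and the bystanders have not moved, so I'm handing in.

```bash
python3 -c "
from rig import ticket
print(ticket.hand_in())"
```

```text
the job is handed in; nothing more can be done
None
```

The steel section is flush against the fence and butted against the red stop, with the arm clear; I handed the job in at about 17 s, but the hand-in returned no verdict.

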